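Close the parts washer's drawer and present its filter plate

ROBOT

A 6-joint arm with a two-finger parallel gripper is mounted at the origin on the work surface. World frame = base frame: x ahead of the robot, y to its left, z up, the work surface at z = 0. Lengths are in mm, angles in rad, forces in N, time in s.
With the tool pointing down it reaches from about 275 to 750 mm from the base axis. Payload 10.2 kg.
Tool frame: the origin (TCP) lies at the very end of the fingers, on their centre line; the grasp point (between the pads) lies 19 mm behind it; z points along the fingers, y is the line along which they close (so a half turn about z gives the same grasp; the last joint's range is limited). The gripper opens to 85 mm and grips with 20 to 120 N. Pads are 22 mm wide; open, the fingers measure 114 mm over their backs; the gripper's body (76 mm by 85 mm) begins 54 mm behind the grasp point. The pads swing forward as they close: fully open they stand 13 mm farther back than shut.
Start: joints at [1.005, 0.313, 1.498, -0, 1.331, -0.223], TCP at [176.479, 494.456, 231.294] pointing down, gripper open.
Joint ranges: [-2.94, 2.94], [-0.97, 2.17], [0.19, 2.56], [-1.23, 4.37], [0.02, 3.11], [-2.88, 2.88]. Speed limits (rad/s): [2.39, 2.39, 3.01, 3.14, 3.14, 3.14].

INTERFACE

Orientations are given as a unit quaternion [w, x, y, z].
In Python, from rig import * gives the robot as it stands. The module is installed in compiled form; this text tells all that it offers.
- The arm moves only by the shell command python3 -m crank 'ROWS' [FORCE]. ROWS is JSON, a list that holds one entry, the list of rows, each a list of 7 numbers: the shift along the tool's x, y, z in units of 25 mm (1.0 is 25 mm), then the turn, a rotation vector about the tool's x, y, z in units of 8 degrees (1.0 is 8 degrees), then the finger opening in mm, from 0 to 85.4. A call has exactly 8 rows; each row shifts and turns the commanded pose from where the row before left it, along the tool's axes as they then stand; what a row does not reach is not made up. A row lasts 1/10 s, in which the tool goes at most 50 mm and 8.59 degrees, less where a joint would pass 70% of its speed; a pose out of reach is approached as far as the arm can. A call is refused whole if a number of a shift passes 1 or a number of a turn 1, either way. A call with a gripper value outside its range is refused whole. The fingers move at their own pace and stop on an object; FORCE is the grip in N (left out, the last holds). Time passes only in rows, so rows that do not move let the fingers close, or fill a call up. It gives the time, the measured TCP pose, the force, the opening and the grip force at its end, in the units of the state.
- sense(): the state, without advancing time (a new reading comes with each control period).
- capture(name): name is "scene" or "side" or "wrist"; returns the picture (400x640x3 uint8, blue, green, red); there is no depth.
- camera_model(name): a dict with "fx", "fy", "cx", "cy" (pixels), "world_from_camera" (4x4, takes a point from camera to world coordinates); the wrist camera has in their place "T_tool_cam" (4x4, takes a point from camera to tool coordinates, whose origin is the TCP and whose axes are the flange's). Camera axes: x right, y up, looking along -z (the intrinsics and any distortion apply to the point x, -y, -z); pixel columns grow to the right and rows downward; lengths in mm; the calibration is good to about 2 mm. A picture is of the moment at which its call begins: read the wrist's pose just before it. camera_model takes no time and is no camera call.
- finish_job(): hands the job in; it is judged then, once.
The state is a dict: "time_s": time; "joints": joint angles; "dq": joint speeds; "tau": joint torques, N m; "eef_pos": TCP position; "ee_rot": TCP orientation; "force": force on the tool from outside, world axes, zero at the start; "wrist_torque": the same for the moment, N m; "grip_width": opening from 0.0 (shut) to 1.0 (fully open); "grip_force": force on a finger pad.
Only numpy, scipy, OpenCV 4.12 (cv2) and the standard library are available. Lean on these libraries where they do the work, as an engineer would, in place of code of your own. Each camera call takes 0.05 s, during which the arm holds its last target. There are 200 camera calls.

TASK

The basket drawer of the small parts washer has just been loaded: push it fully shut. Then lift the cover flap on the washer's top and leave it standing open, draw the filter plate (the one with the grip tab) up out of its groove, and hold it upright in the gripper over the middle of the drip tray, well clear above it; finish while still holding it there, still and touching nothing but the fingers. Leave the plain spacer plate in its groove and everything else on the bench where it is.

Things in the scene. Friction and masses are not known exactly. Their poses are not given: they have to be found in the camera images.
- washer: Grey parts washer fixed to the bench: front block 120 mm deep (x -60 to 60), 350 wide, 140 high; behind it a pump housing 110 high to x = 150 mm. Origin on the bench under the middle of the front block; x points from its front to its rear, y to its left seen from the robot, z up. Left half: drawer bay (y 10 to 165 mm). Right half: the filter well, centred at y = -85 mm, under the flap.
- well_floor (a point): Middle of the floor of the filter well, 35 mm above the bench at washer x = 0, y = -85 mm. The well is 100 mm (x) by 160 mm (y), open on top, 105 mm deep. From its floor to 80 mm above the bench it is filled but for two grooves along x, 12 mm wide, 100 mm long, 22 mm to either side of this point; above that it is free.
- drawer (a joint): Opening of the basket drawer in m: 0 fully shut, grows as it slides out along the washer's -x (towards the robot), at most 0.09. It slides with about 2.5 N of friction and stays where it is left.
- drawer_handle (a point): Middle of the drawer's steel bar handle: a 10 mm thick level bar, 90 mm long along the washer's y, 95 mm above the bench, standing 30 mm in front of the drawer's front face; with the drawer shut it is at washer x = -90, y = 85 mm. The drawer may be pushed by it.
- flap (a joint): Angle of the aluminium cover flap in rad: 0 shut, 1.57 upright, 1.9 fully back at its stop. Stiff hinge (about 0.16 N m of friction): it stays where it is left. It may start a little ajar. The flap is a 5 mm plate, 120 mm from hinge to front edge, 175 mm wide, shut at 143.5 mm above the bench.
- flap_tab (a point): Point in the flap's lift tab, 139 mm from the hinge axis, 13 mm short of the tab's end. The tab, 24 mm wide (along the hinge) and 8 mm thick, stands out 32 mm from the middle of the flap's front edge, in the flap's plane, free on both sides and below. Pinched across its 24 mm width it can turn between the finger pads.
- flap_hinge (a point): Middle of the flap's hinge axis, which is level along the washer's y, at washer x = 60, y = -85, z = 143.5 mm. The flap's front edge rises and goes over to the washer's +x as it opens.
- filter: Filter plate, aluminium frame with a dark mesh, standing on edge in one of the two grooves (either one), hidden under the flap: 94 mm long (x), 10 mm thick (y), 70 mm high, with a grip tab on the middle of its top 36 mm long (x), 10 mm thick (y), 25 mm high; 95 mm high in all, about 0.15 to 0.3 kg. Origin: middle of its underside, 35 mm above the bench at the start; z up, x along the groove.
- spacer: Plain aluminium spacer plate without tab, 94 by 10 by 45 mm high, standing in the other groove. Origin: middle of its underside. Stays there.
- tray: Steel drip tray fixed to the bench on the robot's right, 200 mm (its x) by 160 mm (its y), 22 mm high, open on top. Origin: middle of its underside, on the bench.
- bearing: Steel bearing ring, 36 mm across, 14 mm high, the load in the drawer. It rides along with the drawer. Origin: middle of its underside.
- tape: Bystander: paper ring, 90 mm across, 22 mm high, lying on the washer's top over the drawer bay. Origin: middle of its underside.
- bottle: Bystander: white plastic bottle, 60 mm across, 170 mm high, standing left of the washer. Origin: middle of its underside.
- can: Bystander: steel can, 66 mm across, 110 mm high, standing beyond the drip tray. Origin: middle of its underside.
- mug: Bystander: white mug, 80 mm across, 90 mm high, handle to one side, standing left of the washer. Origin: middle of its underside.
- wrench: Bystander: steel wrench, 190 mm long (its x), lying on the bench in front of the washer.
- screwdriver: Bystander: screwdriver, 200 mm long (its x), lying on the bench to the left, nearer the robot.

How it is judged:
By the outcome, as a careful person would: the job done as asked, in the order asked, and still so for the second after the job is handed in, while the arm keeps its last pose, push and grip.
It also fails if it takes over 70 s, if anything falls off the work surface, if the arm or the gripper's body presses on something with over 40 N, if the wrist force passes 120 N, or if a joint passes its speed limit or range.

## Working session

There is one attempt and no reset: what is moved stays moved. The work goes in short steps, Python scripts to look and compute and a shell command to move; the robot and the scene stay as the last step left them, time stands still between calls to the robot, and variables do not carry over. Pictures are saved under pics/ and viewed, at most 10 in all, crops included, and the job is handed in when it is done.

```bash
mkdir -p pics; python3 - <<'E'
from rig import *
import cv2,json
s=sense();print({k:s[k] for k in('time_s','eef_pos','ee_rot','grip_width','force')})
for n in("scene","side"):
    im=capture(n);cv2.imwrite(f"pics/{n}0.png",im);print(n,camera_model(n))
print(camera_model("wrist"))
E
```

```text
{'time_s': 0.0, 'eef_pos': array([176.33783686, 494.22729948, 230.73234191]), 'ee_rot': array([-2.33761794e-04,  1.70556942e-01,  9.85347614e-01, -5.95097136e-04]), 'grip_width': 1.000324234573124, 'force': array([ 0.50812208, -0.63942144, -0.15577573])}
scene {'fx': 493.3115462879734, 'fy': 493.3115462879734, 'cx': 321.8990198869126, 'cy': 201.0853025443331, 'world_from_camera': array([[-5.30853409e-01, -5.12921943e-01,  6.74615252e-01,
         1.49728866e+03],
       [ 8.47371664e-01, -3.32989881e-01,  4.13616974e-01,
         6.88595822e+02],
       [ 1.24868305e-02,  7.91219830e-01,  6.11404334e-01,
         1.02844499e+03],
       [ 0.00000000e+00,  0.00000000e+00,  0.00000000e+00,
         1.00000000e+00]])}
side {'fx': 473.7621602414823, 'fy': 473.7621602414823, 'cx': 318.0047270614503, 'cy': 196.4858959033496, 'world_from_camera': array([[-8.16276669e-01,  4.36077608e-01, -3.78851844e-01,
         6.30005881e+01],
       [-5.77657278e-01, -6.18605049e-01,  5.32578505e-01,
         6.78783919e+02],
       [-2.11410318e-03,  6.53577933e-01,  7.56856272e-01,
         9.96839672e+02],
       [ 0.00000000e+00,  0.00000000e+00,  0.00000000e+00,
         1.00000000e+00]])}
{'fx': 333.222283516405, 'fy': 333.222283516405, 'cx': 321.14832327262144, 'cy': 201.98532808425415, 'T_tool_cam': array([[ 4.70738099e-04,  9.50173730e-01,  3.11720485e-01,
         8.00957567e+01],
       [ 9.99999714e-01, -6.31866892e-04,  4.15902593e-04,
         5.19542652e-01],
       [ 5.92145572e-04,  3.11720200e-01, -9.50173756e-01,
        -1.43005675e+02],
       [ 0.00000000e+00,  0.00000000e+00,  0.00000000e+00,
         1.00000000e+00]])}
```

View pics/scene0.png

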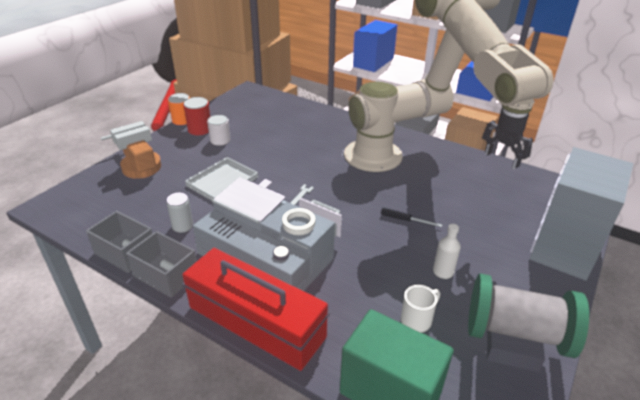

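View pics/side0.png

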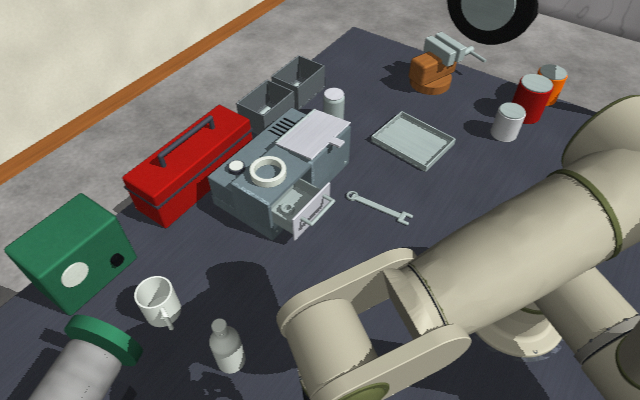

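The side view shows the washer around (285,170): flap at (313,135), open drawer handle near (312,217), tray at (413,138). The scene view shows the same from behind. I'll enlarge the washer in both views.

```bash
python3 - <<'E'
import cv2,numpy as np
a=cv2.imread('pics/side0.png')[85:255,200:466];b=cv2.imread('pics/scene0.png')[150:280,170:370]
a=cv2.resize(a,None,fx=3,fy=3,interpolation=cv2.INTER_CUBIC)
b=cv2.resize(b,None,fx=4,fy=4,interpolation=cv2.INTER_CUBIC)
cv2.imwrite('pics/ca.png',a);cv2.imwrite('pics/cb.png',b)
E
```

```text
(no output)
```

View pics/ca.png

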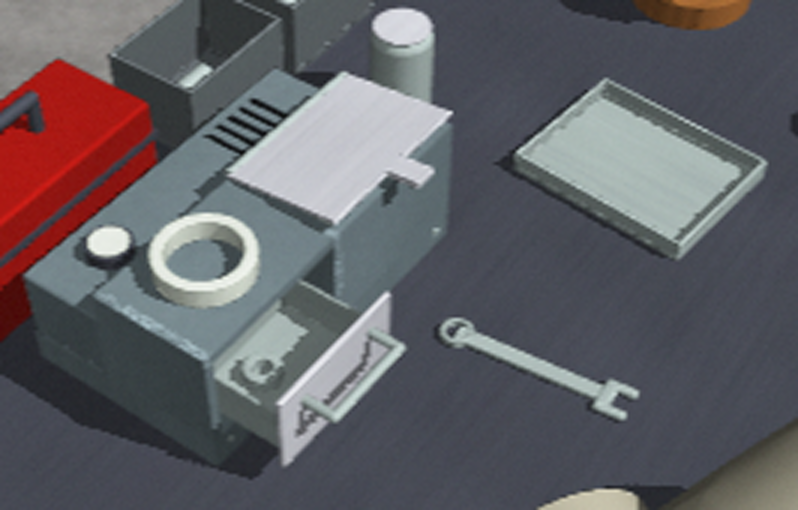

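View pics/cb.png

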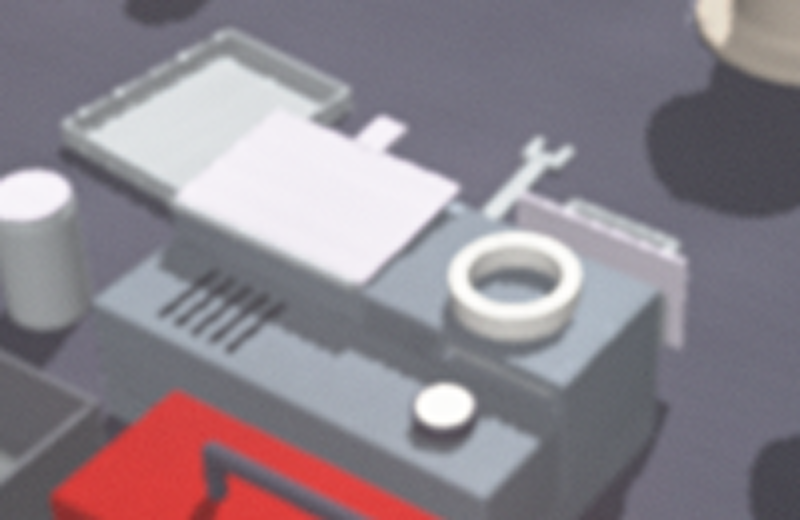

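Side crop: washer top front-left corner (208,360), rear-left (95,290), flap corners (453,116), (333,222), (230,172), (343,74), handle bar (400,348)–(335,418), tray rim corners (605,82), (765,163), (680,247), (517,157). The scene crop shows the same features from behind: flap corners (365,285), (178,205), (278,108), (460,188), and the washer top-left edge at (660,290) and (565,385).

```bash
cat > h.py <<'E'
import numpy as np
from scipy.optimize import least_squares
from scipy.spatial.transform import Rotation as R
from rig import camera_model
CM={n:camera_model(n) for n in("scene","side")}
def proj(n,P,T=None,c=None):
    c=c or CM[n]; T=c["world_from_camera"] if T is None else T
    p=np.linalg.inv(T)@np.append(P,1); return np.array([c['cx']+c['fx']*p[0]/-p[2],c['cy']+c['fy']*-p[1]/-p[2]])
def ray(n,uv):
    c=CM[n];T=c["world_from_camera"];d=T[:3,:3]@np.array([(uv[0]-c['cx'])/c['fx'],-(uv[1]-c['cy'])/c['fy'],-1]);return T[:3,3],d
def onplane(n,uv,z):
    o,d=ray(n,uv);return o+d*(z-o[2])/d[2]
def tri(u1,u2):
    A=[];b=[]
    for n,u in(("side",u1),("scene",u2)):
        o,d=ray(n,u);d=d/np.linalg.norm(d);M=np.eye(3)-np.outer(d,d);A.append(M);b.append(M@o)
    x=np.linalg.lstsq(np.vstack(A),np.hstack(b),rcond=None)[0]
    return x,[np.linalg.norm(A[i]@x-b[i]) for i in(0,1)]
sd=lambda x,y:np.array([200+(x-1)/3,85+(y-1)/3])
sc=lambda x,y:np.array([170+(x-1.5)/4,150+(y-1.5)/4])
E
python3 - <<'E'
from h import *
np.set_printoptions(precision=1,suppress=True)
for k,a,b in[("flapFL",sd(333,222),sc(460,188)),("flapFR",sd(453,116),sc(278,108)),("flapRL",sd(230,172),sc(365,283)),("flapRR",sd(343,74),sc(176,203)),
 ("washFL",sd(208,362),sc(660,290)),("washRL",sd(95,290),sc(565,385)),("tabL",sd(417,187),sc(407,128)),("tabR",sd(434,172),sc(384,116)),
 ("barR",sd(402,347),sc(571,204)),("barL",sd(337,419),sc(678,247)),("trayA",sd(605,80),sc(62,122)),("trayB",sd(766,162),sc(230,30)),("trayC",sd(681,246),sc(350,90))]:
    print(k,*tri(a,b))
T=[onplane("side",sd(*p),22) for p in((605,80),(766,162),(681,246),(515,157))];print(np.array(T),np.mean(T,0))
def fun(v):
    x,y,t,f,dr=v;c,s=np.cos(t),np.sin(t);W=lambda X,Y,Z:np.array([x+c*X-s*Y,y+s*X+c*Y,Z])
    fl=lambda r,Y:W(60-r*np.cos(f)-2.5*np.sin(f),Y,143.5+r*np.sin(f)+2.5*np.cos(f))
    L=[(fl(120,2.5),sd(333,222),sc(460,188)),(fl(120,-172.5),sd(453,116),sc(278,108)),(W(-60,175,140),sd(208,362),sc(660,290)),(W(60,175,140),sd(95,290),sc(565,385)),
     (W(-90-dr,40,97),sd(402,347),sc(571,204)),(W(-90-dr,130,97),sd(337,419),sc(678,247)),(fl(152,-73),sd(417,187),sc(407,128)),(fl(152,-97),sd(434,172),sc(384,116))]
    return np.concatenate([np.r_[proj("side",P)-a,proj("scene",P)-b] for P,a,b in L])
r=least_squares(fun,[560,0,0,0.05,60],x_scale=[10,10,.1,.1,10],loss='soft_l1');print(r.x,r.cost);print(fun(r.x).reshape(-1,4))
E
```

```text
flapFL [573.1  -6.6 153.5] [np.float64(0.27701278693777187), np.float64(0.2770127869374222)]
flapFR [ 565.7 -183.2  151.9] [np.float64(1.2550892124002122), np.float64(1.2550892124003028)]
flapRL [687.6  -8.5 145. ] [np.float64(2.9153799884837417), np.float64(2.915379988483651)]
flapRR [ 688.2 -181.   141.8] [np.float64(1.2283109831462948), np.float64(1.2283109831462946)]
washFL [572.8 163.5 134.8] [np.float64(1.617152844775371), np.float64(1.6171528447753643)]
washRL [694.1 161.5 139.1] [np.float64(3.0998093859172178), np.float64(3.099809385917033)]
tabL [537.4 -80.8 156.8] [np.float64(0.3073232991351512), np.float64(0.3073232991351786)]
tabR [ 535.3 -104.2  157.7] [np.float64(0.31195084026286235), np.float64(0.3119508402627895)]
barR [477.1  28.6  90.8] [np.float64(0.33678194928680305), np.float64(0.3367819492868034)]
barL [476.8 123.5  90.9] [np.float64(1.4256269765305862), np.float64(1.4256269765305538)]
trayA [ 543.1 -462.4   18.1] [np.float64(0.5944787511164193), np.float64(0.5944787511169525)]
trayB [ 346.1 -440.2   17.5] [np.float64(0.7069904041382061), np.float64(0.7069904041382878)]
trayC [ 362.8 -284.3   16.5] [np.float64(0.3935367679070971), np.float64(0.3935367679069845)]
[[ 540.9 -457.    22. ]
 [ 345.  -436.2   22. ]
 [ 361.2 -279.5   22. ]
 [ 556.5 -296.4   22. ]] [ 450.9 -367.3   22. ]
[630.4 -10.5  -0.    0.1  66.4] 7.9554827412330535
[[ 0.8  0.4  0.5 -0.6]
 [-0.3 -0.8  0.5  0. ]
 [-1.8 -0.5  0.  -1.2]
 [-1.3  1.1 -0.5 -0.8]
 [-0.2 -0.2  1.7 -1.3]
 [-0.4 -1.2 -0.4 -1.9]
 [ 0.3  0.1  0.1  0.1]
 [-0.  -0.  -0.4  0.5]]
```

Both views agree: washer at about (630.4, -10.5) with yaw 0, drawer open about 66 mm, handle bar at x 474–477 and y 75, flap ajar about 0.1 rad, and the tray middle near (451, -367). I'll square the tool (closing along y) and move to in front of the handle with the fingers shut.

```bash
python3 -m crank '[[[0,0,0,0,0,-0.82,0],[0,0,0,0,0,-0.82,0],[0,0,0,0,0,-0.82,0],[-0.62,-0.99,0,0,0,0,0],[-0.62,-0.99,0,0,0,0,0],[-0.62,-0.99,0,0,0,0,0],[-0.62,-0.99,0,0,0,0,0],[-0.62,-0.99,0,0,0,0,0]]]'
python3 -m crank '[[[-0.62,-0.99,0,0,0,0,0],[-0.62,-0.99,0,0,0,0,0],[-0.62,-0.99,0,0,0,0,0],[-0.62,-0.99,0,0,0,0,0],[-0.62,-0.99,0,0,0,0,0],[-0.62,-0.99,0,0,0,0,0],[-0.62,-0.99,0,0,0,0,0],[-0.62,-0.99,0,0,0,0,0]]]'
python3 -m crank '[[[-0.62,-0.99,0,0,0,0,0],[-0.62,-0.99,0,0,0,0,0],[-0.62,-0.99,0,0,0,0,0],[-0.62,-0.99,0,0,0,0,0],[0,0,1,0,0,0,0],[0,0,1,0,0,0,0],[0,0,1,0,0,0,0],[0,0,0,0,0,0,0]]]'
```

```text
time_s: 0.9
eef_pos: [254.4, 369.6, 231.1]
ee_rot: [-0.0, -0.0, 1.0, -0.0]
force: [-0.3, -1.1, 0.1]
grip_width: 0.001
grip_force: 0.0
time_s: 1.7
eef_pos: [378.5, 171.7, 231.1]
ee_rot: [-0.0, -0.0, 1.0, -0.0]
force: [0.7, 0.2, 0.7]
grip_width: 0.001
grip_force: 0.0
time_s: 2.5
eef_pos: [438.6, 73.9, 153.8]
ee_rot: [-0.003, -0.0, 1.0, 0.0]
force: [0.4, -0.5, 0.1]
grip_width: -0.001
grip_force: 0.0
```

```bash
python3 -m crank '[[[0,0,0.9,0,0,0,0],[0,0,0.9,0,0,0,0],[0,0,0.9,0,0,0,0],[-0.5,0,0,0,0,0,0],[-0.5,0,0,0,0,0,0],[-0.5,0,0,0,0,0,0],[-0.5,0,0,0,0,0,0],[0,0,0,0,0,0,0]]]' 
python3 -m crank '[[[-0.2,0,0,0,0,0,0],[-0.2,0,0,0,0,0,0],[-0.2,0,0,0,0,0,0],[-0.2,0,0,0,0,0,0],[-0.2,0,0,0,0,0,0],[0,0,0,0,0,0,0],[0,0,0,0,0,0,0],[0,0,0,0,0,0,0]]]'
```

```text
time_s: 3.3
eef_pos: [491.7, 73.8, 89.8]
ee_rot: [0.001, -0.0, 1.0, -0.0]
force: [-1.1, 0.1, -0.6]
grip_width: -0.0
grip_force: 0.0
time_s: 4.1
eef_pos: [515.3, 74.0, 88.8]
ee_rot: [0.0, -0.0, 1.0, 0.0]
force: [1.5, -0.2, -0.3]
grip_width: 0.002
grip_force: 0.0
```

```bash
python3 -m crank '[[[-0.1,0,0,0,0,0,0],[-0.1,0,0,0,0,0,0],[-0.1,0,0,0,0,0,0],[-0.1,0,0,0,0,0,0],[0,0,0,0,0,0,0],[0,0,0,0,0,0,0],[0,0,0,0,0,0,0],[0,0,0,0,0,0,0]]]' 
python3 - <<'E'
from rig import *
import cv2
im=capture("side");cv2.imwrite("pics/ce.png",cv2.resize(im[85:285,200:466],None,fx=3,fy=3,interpolation=cv2.INTER_CUBIC))
E
```

```text
time_s: 4.9
eef_pos: [525.5, 74.0, 88.9]
ee_rot: [0.0, -0.0, 1.0, 0.0]
force: [-0.0, 0.0, -0.6]
grip_width: 0.002
grip_force: 0.0
```

View pics/ce.png

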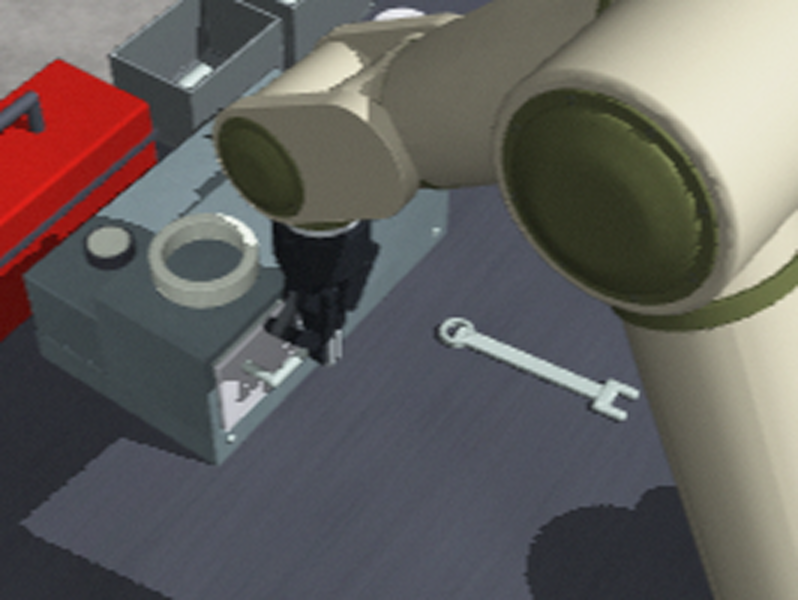

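The drawer front, around crop (255,375), is almost flush, with the fingers behind the bar. I'll push on slowly until the force rises.

```bash
python3 -m crank '[[[-0.08,0,0,0,0,0,0],[-0.08,0,0,0,0,0,0],[0,0,0,0,0,0,0],[0,0,0,0,0,0,0],[0,0,0,0,0,0,0],[0,0,0,0,0,0,0],[0,0,0,0,0,0,0],[0,0,0,0,0,0,0]]]'
python3 -m crank '[[[-0.08,0,0,0,0,0,0],[-0.08,0,0,0,0,0,0],[0,0,0,0,0,0,0],[0,0,0,0,0,0,0],[0,0,0,0,0,0,0],[0,0,0,0,0,0,0],[0,0,0,0,0,0,0],[0,0,0,0,0,0,0]]]'
```

```text
time_s: 5.75
eef_pos: [527.3, 74.0, 88.7]
ee_rot: [-0.003, -0.001, 1.0, -0.0]
force: [-12.2, -1.2, 7.8]
grip_width: 0.002
grip_force: 6.2
time_s: 6.55
eef_pos: [527.6, 74.1, 88.5]
ee_rot: [-0.008, -0.001, 1.0, -0.0]
force: [-32.6, -3.7, 22.9]
grip_width: 0.001
grip_force: 16.7
```

```bash
python3 -m crank '[[[1,0,0,0,0,0,0],[1,0,0,0,0,0,0],[1,0,0,0,0,0,50],[0,-0.4,-1,0,0,0,50],[0,-0.6,-1,0,0,0,50],[0,-0.6,-1,0,0,0,50],[0,-0.6,-1,0,0,0,50],[0,-0.6,-1,0,0,0,50]]]'
python3 -m crank '[[[0,-0.6,-1,0,0,0,50],[0,-0.6,-1,0,0,0,50],[0,-0.6,-1,0,0,0,50],[0,-0.6,0,0,0,0,50],[0,-0.6,0,0,0,0,50],[0,0,0,0,0,0,50],[0,0,0,0,0,0,50],[0,0,0,0,0,0,50]]]'
python3 - <<'E'
from rig import *
import cv2
s=sense();print(s['eef_pos'],s['ee_rot'],s['force'],s['grip_width'])
im=capture("wrist");cv2.imwrite("pics/w1.png",im)
E
```

```text
time_s: 7.35
eef_pos: [458.4, 3.3, 215.0]
ee_rot: [0.0, -0.0, 1.0, -0.0]
force: [0.6, -0.4, -0.6]
grip_width: 0.584
grip_force: 0.0
time_s: 8.15
eef_pos: [458.4, -70.5, 288.8]
ee_rot: [0.0, -0.001, 1.0, 0.0]
force: [-0.4, -0.2, -0.0]
grip_width: 0.588
grip_force: 0.0
[458.38446925 -70.5143874  288.78852359] [ 6.26262357e-06 -6.02370913e-04  9.99999815e-01  8.59246531e-05] [-0.37086558 -0.24891665 -0.02550769] 0.5883020430933317
```

View pics/w1.png

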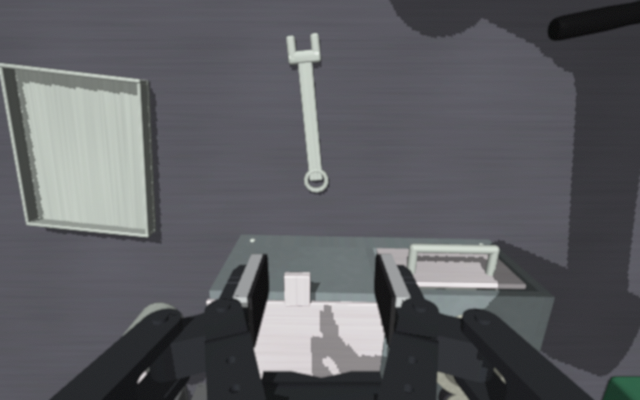

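The wrist view shows the drawer bar at (411–497, 249), apparently shut, and the flap tab at (284–311, 272–305). I'll check both against projections.

```bash
cat >> h.py <<'E'
CW=camera_model("wrist")
def wproj(P,pos,q):
    T=np.eye(4);T[:3,:3]=R.from_quat([q[1],q[2],q[3],q[0]]).as_matrix();T[:3,3]=pos
    return proj(None,P,T@CW["T_tool_cam"],CW)
E
python3 - <<'E'
from h import *
np.set_printoptions(precision=1,suppress=True)
p=[458.4,-70.5,288.8];q=[0,0,1,0]
for P in[(540.4,29.5,100),(540.4,119.5,100),(545.4,29.5,100),(570.4,164.5,140),(570.4,-185.5,140)]: print(P,wproj(P,p,q))
for f in(.07,.1,.13):
  for r,y in((152,-107.5),(152,-83.5),(120,-107.5),(120,-83.5)):
    P=(690.4-r*np.cos(f),y,143.5+r*np.sin(f)+4);print(f,P,wproj(P,p,q))
E
```

```text
(540.4, 29.5, 100) [411.9 248.1]
(540.4, 119.5, 100) [493.9 248.1]
(545.4, 29.5, 100) [411.5 252.2]
(570.4, 164.5, 140) [553.1 292.6]
(570.4, -185.5, 140) [207.  292.3]
0.07 (np.float64(538.7722479615015), -107.5, np.float64(158.13131279530498)) [280.9 274. ]
0.07 (np.float64(538.7722479615015), -83.5, np.float64(158.13131279530498)) [306.7 274.1]
0.07 (np.float64(570.6938799696064), -107.5, np.float64(155.89314168050393)) [282.4 302. ]
0.07 (np.float64(570.6938799696064), -83.5, np.float64(155.89314168050393)) [307.2 302. ]
0.1 (np.float64(539.15936687774), -107.5, np.float64(162.67467933031787)) [280.3 277. ]
0.1 (np.float64(539.15936687774), -83.5, np.float64(162.67467933031787)) [306.5 277. ]
0.1 (np.float64(570.9995001666368), -107.5, np.float64(159.4800099976194)) [282.  304.5]
0.1 (np.float64(570.9995001666368), -83.5, np.float64(159.4800099976194)) [307.1 304.5]
0.13 (np.float64(539.6825921553522), -107.5, np.float64(167.20438967819362)) [279.8 280.1]
0.13 (np.float64(539.6825921553522), -83.5, np.float64(167.20438967819362)) [306.3 280.1]
0.13 (np.float64(571.4125727542254), -107.5, np.float64(163.05609711436338)) [281.6 307.2]
0.13 (np.float64(571.4125727542254), -83.5, np.float64(163.05609711436338)) [306.9 307.2]
```

The projections match, so the drawer is shut. The tab is centred at y ≈ -92.5 with a flap angle of about 0.08. Now I'll approach and pinch the tab.

```bash
python3 -m crank '[[[-0.87,-0.22,0,0,0,0,50],[-0.87,-0.22,0,0,0,0,50],[-0.87,-0.22,0,0,0,0,50],[-0.87,-0.22,0,0,0,0,50],[0,0,1,0,0,0,50],[0,0,1,0,0,0,50],[0,0,1,0,0,0,50],[0,0,1,0,0,0,50]]]' 30
python3 -m crank '[[[0,0,1,0,0,0,50],[0,0,0.6,0,0,0,50],[0,0,0.5,0,0,0,50],[0,0,0,0,0,0,50],[0,0,0,0,0,0,22],[0,0,0,0,0,0,20],[0,0,0,0,0,0,15],[0,0,0,0,0,0,15]]]' 30
```

```text
time_s: 9.0
eef_pos: [545.4, -92.4, 187.8]
ee_rot: [0.0, -0.001, 1.0, 0.0]
force: [0.4, 0.0, -0.2]
grip_width: 0.583
grip_force: 0.0
time_s: 9.8
eef_pos: [545.8, -93.1, 137.0]
ee_rot: [0.001, -0.0, 1.0, -0.0]
force: [2.2, -0.1, 1.3]
grip_width: 0.275
grip_force: 29.7
```

```bash
cat > arc.py <<'E'
import sys
from h import *
from rig import sense
# args: f_end, theta_end(deg), nrows
fe,te,n=float(sys.argv[1]),np.radians(float(sys.argv[2])),int(sys.argv[3])
s=sense();q=s['ee_rot'];M=R.from_quat([q[1],q[2],q[3],q[0]]).as_matrix();p=np.array(s['eef_pos'])
H=np.array([690.4,143.5]);tz=M[:,2];G=(p-19*tz)[[0,2]];d=G-H
r=np.hypot(*d);f0=np.arctan2(d[1],-d[0]);t0=np.arctan2(tz[0],-tz[2]);print('r',r,'f',f0,'th',np.degrees(t0),s['force'],s['grip_width'])
r1=145.
def T(f,t,r): return H+r*np.array([-np.cos(f),np.sin(f)])+19*np.array([np.sin(t),-np.cos(t)])
cur=p[[0,2]];th=t0
for k in range(1,n+1):
    a=k/n;t=t0+(te-t0)*a;g=T(f0+(fe-f0)*a,t,r+(r1-r)*a);dw=g-cur
    ax=np.array([-np.cos(th),-np.sin(th)]);az=np.array([np.sin(th),-np.cos(th)])
    print("[%.2f,0,%.2f,0,%.2f,0,15]"%(dw@ax/25,dw@az/25,-np.degrees(t-th)/8));cur=g;th=t
E
python3 arc.py 0.6 12 8
```

```text
r 145.14837456980007 f 0.08590136477762585 th 0.09234424197462819 [ 2.18560346 -0.10903986  1.34102369] 0.27455070591174463
[-0.07,0,-0.37,0,-0.19,0,15]
[-0.10,0,-0.36,0,-0.19,0,15]
[-0.13,0,-0.36,0,-0.19,0,15]
[-0.16,0,-0.34,0,-0.19,0,15]
[-0.19,0,-0.33,0,-0.19,0,15]
[-0.22,0,-0.31,0,-0.19,0,15]
[-0.25,0,-0.29,0,-0.19,0,15]
[-0.27,0,-0.27,0,-0.19,0,15]
```

```bash
python3 -m crank '[[[-0.07,0,-0.37,0,-0.19,0,15],[-0.10,0,-0.36,0,-0.19,0,15],[-0.13,0,-0.36,0,-0.19,0,15],[-0.16,0,-0.34,0,-0.19,0,15],[-0.19,0,-0.33,0,-0.19,0,15],[-0.22,0,-0.31,0,-0.19,0,15],[-0.25,0,-0.29,0,-0.19,0,15],[-0.27,0,-0.27,0,-0.19,0,15]]]' 30 ; python3 arc.py 1.15 30 8
```

```text
time_s: 10.6
eef_pos: [574.3, -93.5, 206.4]
ee_rot: [0.107, -0.0, 0.994, -0.0]
force: [0.5, -6.1, -4.7]
grip_width: 0.271
grip_force: 30.6
r 145.09119907542637 f 0.5957949616472199 th 12.253074509304549 [ 0.48028342 -6.09821744 -4.70375863] 0.27050371286110025
[-0.33,0,-0.27,0,-0.28,0,15]
[-0.36,0,-0.23,0,-0.28,0,15]
[-0.38,0,-0.20,0,-0.28,0,15]
[-0.40,0,-0.16,0,-0.28,0,15]
[-0.41,0,-0.12,0,-0.28,0,15]
[-0.42,0,-0.07,0,-0.28,0,15]
[-0.43,0,-0.03,0,-0.28,0,15]
[-0.43,0,0.01,0,-0.28,0,15]
```

Tracking well.

```bash
python3 -m crank '[[[-0.33,0,-0.27,0,-0.28,0,15],[-0.36,0,-0.23,0,-0.28,0,15],[-0.38,0,-0.20,0,-0.28,0,15],[-0.40,0,-0.16,0,-0.28,0,15],[-0.41,0,-0.12,0,-0.28,0,15],[-0.42,0,-0.07,0,-0.28,0,15],[-0.43,0,-0.03,0,-0.28,0,15],[-0.43,0,0.01,0,-0.28,0,15]]]' 30 ; python3 arc.py 1.74 45 8
```

```text
time_s: 11.4
eef_pos: [640.7, -94.6, 259.7]
ee_rot: [0.261, -0.0, 0.965, -0.001]
force: [-2.6, -10.7, -2.9]
grip_width: 0.273
grip_force: 30.2
r 145.23342922675846 f 1.1502121291819802 th 30.226464821734325 [ -2.56727288 -10.67918106  -2.85052077] 0.27334197580215286
[-0.45,0,0.06,0,-0.23,0,15]
[-0.44,0,0.11,0,-0.23,0,15]
[-0.43,0,0.15,0,-0.23,0,15]
[-0.41,0,0.19,0,-0.23,0,15]
[-0.38,0,0.23,0,-0.23,0,15]
[-0.36,0,0.27,0,-0.23,0,15]
[-0.33,0,0.30,0,-0.23,0,15]
[-0.29,0,0.33,0,-0.23,0,15]
```

```bash
python3 -m crank '[[[-0.45,-0.02,0.06,0,-0.23,0,15],[-0.44,-0.02,0.11,0,-0.23,0,15],[-0.43,-0.02,0.15,0,-0.23,0,15],[-0.41,-0.02,0.19,0,-0.23,0,15],[-0.38,-0.02,0.23,0,-0.23,0,15],[-0.36,0,0.27,0,-0.23,0,15],[-0.33,0,0.30,0,-0.23,0,15],[-0.29,0,0.33,0,-0.23,0,15]]]' 30 ; python3 arc.py 1.75 45 1
```

```text
time_s: 12.2
eef_pos: [729.2, -96.4, 274.3]
ee_rot: [0.384, -0.0, 0.923, -0.001]
force: [-1.9, -5.4, 2.9]
grip_width: 0.27
grip_force: 29.1
r 146.40789147974957 f 1.7444095654962994 th 45.13334485325643 [-1.9474687  -5.41101683  2.92916068] 0.2695345917857459
[0.03,0,0.06,0,0.02,0,15]
```

Flap is at about 1.74 rad. I'll release, back out along the tool and straighten up over the well.

```bash
python3 -m crank '[[[0,0,0,0,0,0,60],[0,0,0,0,0,0,60],[0,0,0,0,0,0,60],[0,0,-0.6,0,0,0,60],[0,0,-1,0,0,0,60],[0,0,-1,0,0,0,60],[0,0,-1,0,0,0,60],[0,0,-1,0,0,0,60]]]' 30
python3 -m crank '[[[0,0,0,0,0.94,0,60],[0,0,0,0,0.94,0,60],[0,0,0,0,0.94,0,60],[0,0,0,0,0.94,0,60],[0,0,0,0,0.94,0,60],[0,0,0,0,0.94,0,60],[1,0,0,0,0,0,60],[0,0,0,0,0,0,60]]]'
python3 - <<'E'
from rig import *
import cv2
s=sense();print(s['eef_pos'],s['ee_rot'],s['force'],s['grip_width'])
im=capture("wrist");cv2.imwrite("pics/w2.png",im)
cv2.imwrite("pics/s2.png",capture("side"))
E
```

```text
time_s: 13.0
eef_pos: [646.1, -95.1, 354.6]
ee_rot: [0.381, -0.001, 0.924, 0.0]
force: [-0.5, -0.3, 0.2]
grip_width: 0.705
grip_force: 0.0
time_s: 13.8
eef_pos: [621.6, -95.4, 351.4]
ee_rot: [-0.005, -0.0, 1.0, 0.001]
force: [0.6, 0.6, 0.4]
grip_width: 0.704
grip_force: 0.0
[621.60712744 -95.35755254 351.38910269] [-5.13704126e-03 -3.39271499e-04  9.99986493e-01  7.14357575e-04] [0.55110498 0.62884819 0.41635072] 0.7044580689289324
```

View pics/w2.png

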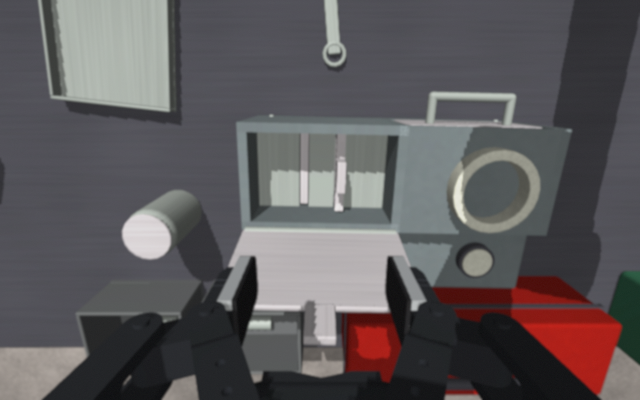

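The wrist view shows the flap standing open, the spacer on the left at columns 300–309, and the filter in the right (+y) groove with its tab top near columns 334–347, rows 157–211. I'll locate the tab precisely.

```bash
cat >> h.py <<'E'
def wplane(uv,z,pos,q):
    T=np.eye(4);T[:3,:3]=R.from_quat([q[1],q[2],q[3],q[0]]).as_matrix();T[:3,3]=pos
    T=T@CW["T_tool_cam"];d=T[:3,:3]@np.array([(uv[0]-CW['cx'])/CW['fx'],-(uv[1]-CW['cy'])/CW['fy'],-1]);o=T[:3,3];return o+d*(z-o[2])/d[2]
E
python3 - <<'E'
from h import *
import cv2
np.set_printoptions(precision=1,suppress=True)
p=[621.6,-95.4,351.4];q=[-.0051,-.0003,.99999,.0007]
g=cv2.cvtColor(cv2.imread('pics/w2.png'),6)
for r in (140,150,154,156,158,160,165,172,180,188,192,195,200,205,208,210,212,214): print(r,g[r,328:354])
for n,u,z in(("FR",(238,122),140),("FL",(570,130),140),("well fl",(397,133),140),("well fr",(249,133),140),("tabtopF",(341,158),130),("tabtopR",(340,210),130),("tabR@z130 row192",(341,192),130),("bar",(428,94),100),("bar",(515,95),100)):print(n,wplane(u,z,p,q))
W=lambda X,Y,Z,x=630.4,y=-9,t=-.022:(x+np.cos(t)*X-np.sin(t)*Y,y+np.sin(t)*X+np.cos(t)*Y,Z)
for P in((-18,-63,130),(18,-63,130),(18,-63,105),(-47,-63,105),(-60,-175,140),(-60,175,140)):print(P,np.array(W(*P)),wproj(W(*P),p,q))
E
```

```text
140 [115 115 115 115 115 116 119 121 121 125 134 137 136 137 137 137 135 129
 120 115 113 112 113 113 113 112]
150 [115 116 115 115 116 118 121 121 121 127 135 136 135 135 135 135 132 127
 119 113 113 113 113 114 113 112]
154 [116 116 116 115 116 119 122 125 127 135 137 136 136 136 135 134 132 123
 117 114 113 113 114 113 113 112]
156 [116 116 115 116 115 118 121 120 122 132 140 150 162 163 157 149 140 128
 118 114 113 113 114 114 112 113]
158 [116 116 116 116 117 119 124 130 139 149 156 170 186 192 191 184 167 142
 121 114 113 114 114 114 113 113]
160 [117 118 116 116 117 120 125 129 135 151 164 168 169 170 168 167 157 139
 121 114 113 114 114 114 113 113]
165 [117 117 116 117 117 122 124 120 121 160 202 216 214 213 212 214 211 192
 155 123 112 114 114 113 113 113]
172 [165 160 157 166 176 171 151 129 132 171 206 214 212 212 212 212 208 182
 142 134 148 154 151 145 140 143]
180 [187 187 187 187 184 171 145 128 145 185 209 213 212 211 212 211 205 178
 137 115 119 140 165 178 181 183]
188 [187 186 187 187 183 167 145 141 170 204 213 212 209 209 210 206 186 150
 122 114 114 116 126 150
[... 745 characters left out ...]
 97 103
 105 106 106 105 105 105 106 106]
214 [104 104 105 104 104 105 105 103 104 104 104 104 104 104 104 105 105 105
 106 105 105 105 105 106 105 104]
FR [ 568.5 -181.2  140. ]
FL [576.3 165.8 140. ]
well fl [579.6 -15.2 140. ]
well fr [ 579.7 -170.5  140. ]
tabtopF [607.8 -72.9 130. ]
tabtopR [668.5 -72.9 130. ]
tabR@z130 row192 [646.8 -72.1 130. ]
bar [540.3  25.8 100. ]
bar [541.3 124.2 100. ]
(-18, -63, 130) [611.  -71.6 130. ] [342.1 160.9]
(18, -63, 130) [647.  -72.4 130. ] [340.8 192.2]
(18, -63, 105) [647.  -72.4 105. ] [339.6 186.5]
(-47, -63, 105) [582. -71. 105.] [341.8 131.9]
(-60, -175, 140) [ 566.6 -182.6  140. ] [236.5 120.1]
(-60, 175, 140) [574.3 167.3 140. ] [571.9 128. ]
```

The filter tab is centred at about (629.3, -72.2), yaw about -0.022 rad, which agrees with the washer model. I'll descend with a 40 mm opening to TCP z ≈ 100.

```bash
python3 -m crank '[[[-0.15,0.47,0,0,-0.06,0.16,40],[-0.16,0.46,0,0,0,0,40],[0,0,1,0,0,0,40],[0,0,1,0,0,0,40],[0,0,1,0,0,0,40],[0,0,1,0,0,0,40],[0,0,1,0,0,0,40],[0,0,0,0,0,0,40]]]' 60
python3 -m crank '[[[0,0,1,0,0,0,40],[0,0,0.5,0,0,0,40],[0,0,0,0,0,0,40],[0,0,0,0,0,0,40],[0,0,0,0,0,0,40],[0,0,0,0,0,0,40],[0,0,0,0,0,0,40],[0,0,0,0,0,0,40]]]'
python3 - <<'E'
from h import *
from rig import *
import cv2
s=sense();print(s['eef_pos'],s['ee_rot'],s['force'])
im=capture("wrist");cv2.imwrite("pics/w3.png",im)
for P in((611.3,-71.8,130),(647.3,-72.6,130)):print(wproj(P,s['eef_pos'],s['ee_rot']))
E
```

```text
time_s: 14.7
eef_pos: [629.5, -71.5, 226.4]
ee_rot: [-0.001, 0.01, 1.0, 0.001]
force: [-0.3, 0.2, 0.1]
grip_width: 0.47
grip_force: 0.0
time_s: 15.5
eef_pos: [630.6, -72.4, 191.4]
ee_rot: [0.002, 0.011, 1.0, -0.0]
force: [-0.1, -0.6, -0.0]
grip_width: 0.468
grip_force: 0.0
[630.5645898  -72.36795803 191.38310465] [ 1.54307983e-03  1.08258317e-02  9.99940205e-01 -7.69452406e-05] [-0.07069436 -0.55076656 -0.01432493]
[320.71241452 192.28193484]
[320.67892491 243.54857634]
```

View pics/w3.png

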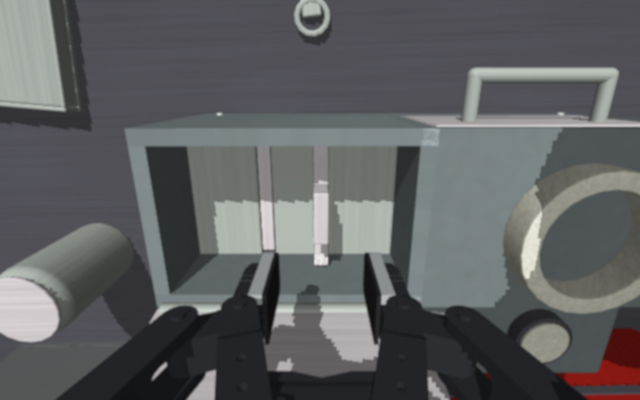

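The tab shows at columns 314–328, rows 190–243, centred between the fingers at column 320.7 as predicted. Next: descend, grip and lift a little.

```bash
python3 -m crank '[[[0,0,0.9,0,0,0,40],[0,0,0.9,0,0,0,40],[0,0,0.9,0,0,0,40],[0,0,0.5,0,0,0,40],[0,0,0.4,0,0,0,40],[0,0,0,0,0,0,40],[0,0,0,0,0,0,40],[0,0,0,0,0,0,40]]]' 60
python3 -m crank '[[[0,0,0,0,0,0,8],[0,0,0,0,0,0,5],[0,0,0,0,0,0,0],[0,0,0,0,0,0,0],[0,0,0,0,0,0,0],[0,0,0,0,0,0,0],[0,0,0,0,0,0,0],[0,0,0,0,0,0,0]]]' 60
```

```text
time_s: 16.35
eef_pos: [631.3, -72.5, 102.2]
ee_rot: [0.002, 0.011, 1.0, -0.0]
force: [0.8, 0.2, -0.7]
grip_width: 0.469
grip_force: 0.0
time_s: 17.15
eef_pos: [631.1, -72.5, 101.7]
ee_rot: [0.002, 0.011, 1.0, -0.0]
force: [-1.0, -0.3, 5.3]
grip_width: 0.103
grip_force: 59.3
```

```bash
python3 -m crank '[[[0,0,-0.3,0,0,0,0],[0,0,-0.4,0,0,0,0],[0,0,-0.4,0,0,0,0],[0,0,-0.4,0,0,0,0],[0,0,-0.5,0,0,0,0],[0,0,-0.5,0,0,0,0],[0,0,-0.5,0,0,0,0],[0,0,-0.5,0,0,0,0]]]' 60
python3 -m crank '[[[0,0,-0.5,0,0,0,0],[0,0,-0.6,0,0,0,0],[0,0,-0.6,0,0,0,0],[0,0,-0.6,0,0,0,0],[0,0,-0.6,0,0,0,0],[0,0,-0.6,0,0,0,0],[0,0,-0.6,0,0,0,0],[0,0,0,0,0,0,0]]]' 60
python3 - <<'E'
from h import *
np.set_printoptions(precision=1,suppress=True)
T=[wplane(u,22,[458.4,-70.5,288.8],[0,0,1,0]) for u in((1,65),(147,79),(154,236),(27,224))];print(np.array(T),np.mean(T,0))
E
```

```text
time_s: 17.95
eef_pos: [630.5, -72.3, 189.9]
ee_rot: [0.002, 0.011, 1.0, -0.0]
force: [0.1, 0.5, -3.0]
grip_width: 0.104
grip_force: 58.4
time_s: 18.75
eef_pos: [630.7, -72.5, 293.7]
ee_rot: [0.003, 0.011, 1.0, -0.001]
force: [1.3, -0.6, -2.3]
grip_width: 0.106
grip_force: 58.6
[[ 348.6 -435.6   22. ]
 [ 363.5 -271.3   22. ]
 [ 560.9 -294.    22. ]
 [ 543.8 -459.5   22. ]] [ 454.2 -365.1   22. ]
```

The filter is held and weighs about 2.5–3 N. The tray middle is (452.5, -366.5) from both views. I'll carry it over.

```bash
python3 -m crank '[[[0.15,-0.25,0,0,0,0,0],[0.3,-0.5,0,0,0,0,0],[0.45,-0.8,0,0,0,0,0],[0.5,-0.85,0,0,0,0,0],[0.5,-0.85,0,0,0,0,0],[0.5,-0.85,0,0,0,0,0],[0.5,-0.85,0,0,0,0,0],[0.5,-0.85,0,0,0,0,0]]]' 60
python3 -m crank '[[[0.5,-0.85,0,0,0,0,0],[0.5,-0.85,0,0,0,0,0],[0.5,-0.85,0,0,0,0,0],[0.5,-0.85,0,0,0,0,0],[0.5,-0.85,0,0,0,0,0],[0.45,-0.8,0,0,0,0,0],[0.3,-0.5,0,0,0,0,0],[0.2,-0.42,0,0,0,0,0]]]' 60
python3 -m crank '[[[0,0,0.3,0,0,0,0],[0,0,0.5,0,0,0,0],[0,0,0.5,0,0,0,0],[0,0,0.4,0,0,0,0],[0,0,0.2,0,0,0,0],[0,0,0,0,0,0,0],[0,0,0,0,0,0,0],[0,0,0,0,0,0,0]]]' 60
python3 - <<'E'
from rig import *
import cv2,numpy as np
a=capture("scene")[100:300,80:400];b=capture("side")[60:260,200:520]
cv2.imwrite("pics/f.png",np.vstack([cv2.resize(i,None,fx=1.5,fy=1.5,interpolation=2) for i in(a,b)]))
E
```

```text
time_s: 19.55
eef_pos: [540.5, -217.0, 290.2]
ee_rot: [0.001, 0.011, 1.0, 0.0]
force: [0.7, 0.2, -1.9]
grip_width: 0.104
grip_force: 58.5
time_s: 20.35
eef_pos: [451.5, -363.7, 290.3]
ee_rot: [0.001, 0.011, 1.0, 0.0]
force: [-0.4, 0.4, -1.8]
grip_width: 0.105
grip_force: 58.5
time_s: 21.15
eef_pos: [453.0, -362.9, 243.7]
ee_rot: [0.002, 0.011, 1.0, -0.0]
force: [-1.3, -0.2, -1.6]
grip_width: 0.108
grip_force: 58.5
```

View pics/f.png

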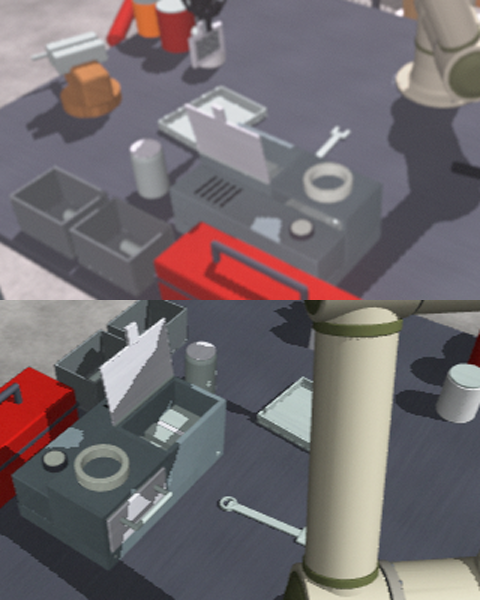

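The final picture shows the flap standing at (135,370), the drawer front flush at (140,510), the spacer still in the well at (170,425), and the filter hanging upright in the gripper at (205,45) over the tray. I'll nudge 3 mm to centre it, let it settle and hand in.

```bash
python3 -m crank '[[[0,-0.07,0,0,0,0,0],[0,-0.07,0,0,0,0,0],[0,0,0,0,0,0,0],[0,0,0,0,0,0,0],[0,0,0,0,0,0,0],[0,0,0,0,0,0,0],[0,0,0,0,0,0,0],[0,0,0,0,0,0,0]]]' 60
python3 -c "
from rig import *
print(sense()['dq']);print(finish_job())"
```

```text
time_s: 22.05
eef_pos: [452.7, -366.3, 243.2]
ee_rot: [0.001, 0.011, 1.0, -0.0]
force: [0.2, 1.1, -3.2]
grip_width: 0.101
grip_force: 58.6
[ 2.47921413e-04  1.12127602e-03  2.37337663e-05  1.62328839e-04
 -4.48466013e-04 -2.41729619e-04]
the job is handed in; nothing more can be done
None
```

I handed the job in at 22 s: the drawer is shut, the flap is standing open at about 1.74 rad, and the filter plate is held still and upright over the middle of the drip tray, its bottom edge about 155 mm above the rim.

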